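# Gauge the rotator bearing: go end in, no-go end refused

### The arm

A 6-joint arm with a two-finger parallel gripper is mounted at the origin on the work surface. World frame = base frame: x ahead of the robot, y to its left, z up, the work surface at z = 0. Lengths are in m, angles in rad, forces in N, time in s.
With the tool pointing down it reaches from about 0.35 to 0.85 m from the base axis. Payload 8.1 kg.
Tool frame: the origin (TCP) lies midway between the tips of the shut fingers; the grasp point (between the pads) lies 19 mm behind it; z points along the fingers, y is the line along which they close (so a half turn about z gives the same grasp; the last joint's range is limited). The gripper opens to 93 mm and grips with 3 to 60 N. Pads are 15 mm wide; open, the fingers measure 128 mm over their backs; the gripper's body (75 mm by 188 mm) begins 65 mm behind the grasp point.
Start: joints at [-1.401, 0.13, 1.488, -0, 1.523, -0.085], TCP at [0.151, -0.581, 0.219] pointing down, gripper open.
Joint ranges: [-2.96, 2.96], [-0.89, 2.26], [0.02, 2.5], [-1.34, 4.48], [0, 2.73], [-2.66, 2.66]. Speed limits (rad/s): [2.39, 2.39, 2.79, 3.14, 3.14, 3.14].

### API

Orientations are given as a rotation vector (axis times angle).
In Python, from plant import read_state, read_camera, camera_model, close_job gives the robot as it stands. The module is installed in compiled form; this text tells all that it offers.
- The arm moves only by the tool carry_out, never from a script. Its argument "moves" is a list of rows, each an object of numbers: "jaw": the finger opening in m, from 0 to 0.093; "dx", "dy", "dz": the shift along the tool's x, y, z in m; "yaw": the turn about the tool's z in rad. In form: [{"jaw": .., "dx": .., "dy": .., "dz": .., "yaw": ..}, ...]. A call has 1 to 8 rows; each row shifts and turns the commanded pose from where the row before left it, along the tool's axes as they then stand; what a row does not reach is not made up. A row lasts 1/8 s, in which the tool goes at most 62.5 mm and 10.7 degrees, less where a joint would pass 70% of its speed; a pose out of reach is approached as far as the arm can. A call is refused whole if a number of a shift passes 0.0625 or a number of a turn 0.188, either way. A call with a gripper value outside its range is refused whole. The fingers move at their own pace and stop on an object; "grip_force" is the grip in N (left out, the last holds). Time passes only in rows, so rows that do not move let the fingers close. It gives the time, the measured TCP pose, the force, the opening and the grip force at its end, in the units of the state.
- read_state(): the state, without advancing time (a new reading comes with each control period).
- read_camera(name): name is "scene" or "top" or "wrist"; returns the picture (400x640x3 uint8, red, green, blue); there is no depth.
- camera_model(name): a dict with "camera_matrix" (3x3 intrinsics, pixels), "k1" (the pictures are not rectified: a ray, as slopes to the right and down, at radius r is drawn at 1 + k1 r^2 times it, then the intrinsics apply), "view" (4x4, takes a point from world to camera coordinates). Camera axes: x right, y up, looking along -z (the intrinsics and any distortion apply to the point x, -y, -z); pixel columns grow to the right and rows downward; lengths in m; the calibration is good to about 2 mm. A picture is of the moment at which its call begins: read the wrist's pose just before it. camera_model takes no time and is no camera call; for the wrist camera it gives the pose at the moment of the call.
- close_job(): hands the job in; it is judged then, once.
The state is a dict: "t": time; "q": joint angles; "dq": joint speeds; "joint_torque": joint torques, N m; "tool_pos": TCP position; "orientation": TCP orientation; "force": force on the tool from outside, world axes, zero at the start; "wrist_torque": the same for the moment, N m; "opening": finger opening in m; "gripper_force": force on a finger pad.
Only numpy, scipy, OpenCV 4.12 (cv2) and the standard library are available. Lean on these libraries where they do the work, as an engineer would, in place of code of your own. Each camera call takes 0.05 s, during which the arm holds its last target. There are 200 camera calls.

### The job

The wheel is off the tube rotator; check its end bearing for wear with the double-ended plug gauge. Feel the gauge's long go end into the bearing bore and push it fully home, until the handle's shoulder bears lightly on the ball, draw it right out, then offer the short no-go end squarely to the bore and press steadily for a second with about half a kilo of force to confirm that it is refused. Keep it gentle, never above 20 N on the bearing, lay the gauge back in the V notches of its rest and leave the wheel and the bottles where they stand.

Things in the scene. Friction and masses are not known exactly. Their poses are not given: they have to be found in the camera images.
- rotator: fixed white tube rotator, wheel removed: base 130 (x) x 400 (y) x 15 mm; drive unit 140 mm high at its +y end, facing the bearing at y = +225 mm with a shaft stub to +205; black end bearing on a riser at y = 0: foot 94 x 24 mm, ring 53 mm across and 16 thick (y = -8 to 8), top at z = 116 mm. Origin on the bench below the ring's middle; z up; the bore runs along y
- bore_centre (a point): middle of the bearing's ring on the bore axis, 85 mm above the bench; axes as the rotator's. In the ring a white ball, 24 mm long with flat faces 24 mm across and a 16 mm through bore; gauge from either face. It is locked up to 6 mm off centre along y, so a face lies 6 to 18 mm from here: feel for it. It starts up to 0.07 rad askew and swivels lightly, so its mouth may lie 1 mm off axis
- gauge: loose double-ended plug gauge, about 0.17 kg, 124 mm long along x; origin on its axis at mid-handle. Hexagonal handle 22 mm across flats, x = -37 to 37 mm, two flats upright (its +y, -y) as it lies; 24 mm round collar, 4 mm thick, at each handle end; go end at +x: 15 mm diameter, 28 long, tip chamfered 1.5 mm; no-go end at -x: 19 mm diameter, 14 long
- go_tip (a point): centre of the end face of the go end, 69 mm from the gauge's origin along +x
- go_shoulder: the 24 mm collar at the root of the go end; origin at the centre of its shoulder face, 41 mm from the gauge's origin along +x; this face meets the ball's face when the go end is fully home
- nogo_end: the short 19 mm no-go end; origin at the centre of its end face, 55 mm from the gauge's origin along -x
- gauge_rest: fixed beech rest: base 100 (x) x 56 x 12 mm with two uprights 8 mm thick at x = +27 and -27 mm, each with a 120 degree V notch for the handle, 46 mm free between them for the fingers; tops 52 mm above the bench. Origin: centre of its underside. The gauge may be laid back either way round
- rest_seat (a point): where the gauge's origin lies when it rests in the middle of the notches, 52 mm above the bench; x along the rest
- tube_wheel: bystander: the rotator's white wheel of 124 mm diameter lying flat, with a steel shaft standing up to 75 mm; origin at the centre of its underside
- bottle_small: bystander: amber dropper bottle, 32 mm diameter, 70 mm high; origin under its centre
- bottle_large: bystander: amber bottle, 42 mm diameter, 105 mm high; origin under its centre
There are look-alikes about, which are no part of the job. Of the things shaped like the gauge, the aluminium one is meant. What is shaped like the gauge_rest but turquoise is not meant.

How it is judged:
On the way, in this order (a step that is already met when the one before it is completed fails the run):
1. the go end is fully home: its shoulder bears on the ball's face with more than 1.5 N, square to the bore, for 0.2 s (contact force between go_shoulder and rotator above 1.5 N and distance between go_shoulder and bore_centre below 0.02 m and angle between the x axis of gauge and the y axis of rotator, either way round below 0.12 rad), for 0.2 s.
2. the go end is drawn right out of the bore (distance between go_tip and bore_centre above 0.027 m), for 0.1 s.
3. the no-go end is pressed squarely on the bore's mouth with more than 3 N for 0.5 s and does not enter (contact force between nogo_end and rotator above 3 N and distance between nogo_end and bore_centre below 0.02 m and x of nogo_end in the frame of bore_centre between -0.003 and 0.003 m and z of nogo_end in the frame of bore_centre between -0.003 and 0.003 m and angle between the x axis of gauge and the y axis of rotator, either way round below 0.12 rad), for 0.5 s.
At the end, for the whole second after the job is handed in: the gauge lies released and at rest in both V notches of its rest, either way round, its handle's middle within 9 mm of the rest's middle lengthwise, 4 mm sideways and 3 mm in height (x of gauge in the frame of rest_seat between -0.009 and 0.009 m and y of gauge in the frame of rest_seat between -0.004 and 0.004 m and z of gauge in the frame of rest_seat between -0.003 and 0.003 m and angle between the x axis of gauge and the x axis of gauge_rest, either way round below 0.1 rad and linear speed of gauge below 0.02 m/s); the robot touches nothing.
It fails at once if the gauge bears on the rotator or its bearing with more than 20 N (contact force between gauge and rotator above 20 N).
It fails at once if the wheel or a bottle is moved by more than 15 mm (distance of any of tube_wheel, bottle_small, bottle_large from where it was at the start of the episode above 0.015 m).
It also fails if it takes over 72 s, if anything falls off the work surface, if the arm or the gripper's body presses on something with over 40 N, if the wrist force passes 120 N, or if a joint passes its speed limit or range.

## Working session

There is one attempt and no reset: what is moved stays moved. The work goes in short steps, Python scripts to look and compute and a tool call to move; the robot and the scene stay as the last step left them, time stands still between calls to the robot, and variables do not carry over. Pictures are saved under pics/ and viewed, at most 10 in all, crops included, and the job is handed in when it is done.

Besides the shell and the picture viewer there is one more tool, called as name(argument=value, ...) on one line, values as JSON. carry_out: Moves the arm, as the interface text tells. Its arguments: {"type":"object","properties":{"moves":{"type":"array","items":{"type":"object","properties":{"jaw":{"type":"number"},"dx":{"type":"number"},"dy":{"type":"number"},"dz":{"type":"number"},"yaw":{"type":"number"}}}},"grip_force":{"type":"number"}},"required":["moves"]}

```bash
mkdir -p pics; cat > h.py <<'E'
import numpy as np, cv2
from plant import *
from scipy.spatial.transform import Rotation as R
def ray(cam,uv):
    K=np.array(cam["camera_matrix"]);k=cam["k1"];V=np.array(cam["view"])
    uv=np.atleast_2d(uv).astype(float)
    p=np.c_[(uv[:,0]-K[0,2])/K[0,0],(uv[:,1]-K[1,2])/K[1,1]]
    q=p.copy()
    for _ in range(20): q=p/(1+k*(q**2).sum(1,keepdims=True))
    d=np.c_[q[:,0],-q[:,1],-np.ones(len(q))]
    Rm=V[:3,:3]; return -Rm.T@V[:3,3], d@Rm
def onz(cam,uv,z):
    c,d=ray(cam,uv); return c+d*((z-c[2])/d[:,2])[:,None]
def proj(cam,P):
    K=np.array(cam["camera_matrix"]);k=cam["k1"];V=np.array(cam["view"])
    P=np.atleast_2d(P);c=P@V[:3,:3].T+V[:3,3]
    s=np.c_[c[:,0],-c[:,1]]/-c[:,2:];s=s*(1+k*(s**2).sum(1,keepdims=True))
    return np.c_[s[:,0]*K[0,0]+K[0,2],s[:,1]*K[1,1]+K[1,2]]
def snap(n,f):
    cam=camera_model(n);im=read_camera(n);cv2.imwrite('pics/'+f+'.png',im[:,:,::-1]);np.savez('pics/'+f+'.npz',im=im,**{k:np.array(v) for k,v in cam.items()});return cam,im
E
python3 - <<'E'
from h import *
for n in("top","scene"):
    c,i=snap(n,n+"0");print(n,np.round(c["camera_matrix"],1).tolist(),c["k1"],np.round(c["view"],3).tolist())
s=read_state();print(s)
E
```

```text
top [[464.4, 0.0, 322.7], [0.0, 464.4, 191.8], [0.0, 0.0, 1.0]] -0.1111214027482317 [[0.0, -1.0, -0.022, -0.089], [0.986, -0.003, 0.169, -0.531], [-0.169, -0.022, 0.985, -0.886], [0.0, 0.0, 0.0, 1.0]]
scene [[418.2, 0.0, 320.5], [0.0, 418.2, 201.4], [0.0, 0.0, 1.0]] -0.07641434343787086 [[-0.678, 0.735, 0.01, 0.416], [-0.578, -0.542, 0.61, 0.195], [0.453, 0.408, 0.793, -1.052], [0.0, 0.0, 0.0, 1.0]]
{'t': 0.1, 'q': array([-1.40140241e+00,  1.31059447e-01,  1.48914266e+00,  2.21174712e-05,
        1.52301385e+00, -8.54130702e-02]), 'dq': array([ 0.00091538, -0.00077224, -0.00214362, -0.00068574, -0.00251201,
        0.00029668]), 'joint_torque': array([ 1.81648829e-03, -5.61341250e+01, -4.93096018e+01,  7.70432199e-02,
        2.91728752e-02, -4.34200660e-05]), 'tool_pos': array([ 0.15117214, -0.58012341,  0.21772323]), 'orientation': array([-3.11452108e+00, -3.98960107e-01,  7.23307235e-05]), 'force': array([ 0.09096257, -0.16222435,  0.48591368]), 'wrist_torque': array([ 0.0064379 , -0.02639143, -0.0017269 ]), 'gripper_force': 0.0, 'opening': 0.09302471666302024}
```

View pics/top0.png

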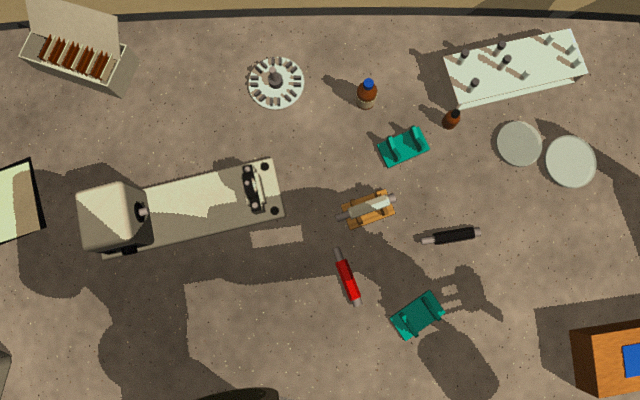

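View pics/scene0.png

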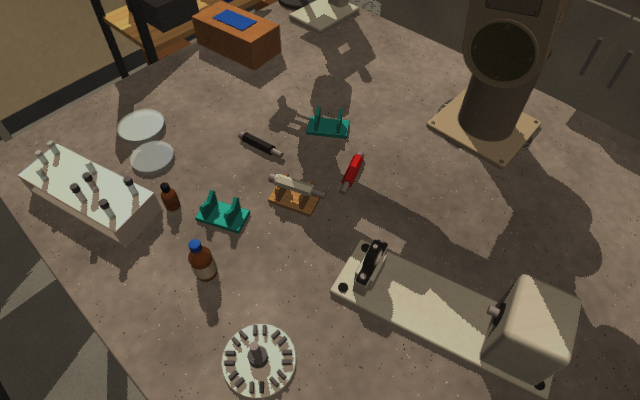

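Top view: the aluminium gauge lies on the beech rest at (367,207), the rotator's bearing is at (257,190) and its drive unit at (110,215). The red and black look-alikes and the turquoise rests are separate. The scene view agrees: gauge at (297,186), bearing at (372,260).

```bash
python3 - <<'E'
from h import *
T=dict(np.load('pics/top0.npz'));S=dict(np.load('pics/scene0.npz'))
print("gauge ends z52",np.round(onz(T,[(340,217),(394,198),(367,207)],.055),3).tolist(), np.round(onz(S,[(270,180),(324,194)],.055),3).tolist())
print("bearing top ends",np.round(onz(T,[(249,168),(262,211)],.1),3).tolist(),"drive",np.round(onz(T,[(145,212)],.085),3).tolist())
print("base corners", np.round(onz(T,[(271,158),(286,214)],.015),3).tolist())
print("base corner far from scene", np.round(onz(S,[(332,290),(362,242),(541,393)],.015),3).tolist())
print(proj(T,[(.151,-.581,.219)]), read_state()['tool_pos'])
c=camera_model("wrist");print(np.round(c["camera_matrix"],1).tolist(),c["k1"],np.round(c["view"],3).tolist())
s=read_state();print(R.from_rotvec(s['orientation']).as_matrix().round(3))
E
python3 - <<'E'
import cv2
a=cv2.imread('pics/top0.png');s=cv2.imread('pics/scene0.png')
import numpy as np
x=cv2.resize(a[150:250,220:420],(800,400),interpolation=cv2.INTER_CUBIC)[:,:800]
cv2.imwrite('pics/crop.png',x)
E
```

```text
gauge ends z52 [[0.479, -0.124, 0.055], [0.516, -0.231, 0.055], [0.499, -0.177, 0.055]] [[0.527, -0.223, 0.055], [0.478, -0.117, 0.055]]
bearing top ends [[0.568, 0.05, 0.1], [0.485, 0.023, 0.1]] drive [[0.485, 0.256, 0.085]]
base corners [[0.609, 0.019, 0.015], [0.49, -0.014, 0.015]]
base corner far from scene [[0.608, 0.023, 0.015], [0.492, -0.002, 0.015], [0.517, 0.393, 0.015]]
[[625.69333103 405.47818242]] [ 0.15117214 -0.58012341  0.21772323]
[[290.4, 0.0, 322.5], [0.0, 290.4, 197.4], [0.0, 0.0, 1.0]] -0.04025075992840654 [[0.252, -0.968, -0.002, -0.599], [0.933, 0.243, -0.264, 0.032], [0.256, 0.064, 0.965, -0.39], [0.0, 0.0, 0.0, 1.0]]
[[ 0.968  0.252 -0.   ]
 [ 0.252 -0.968  0.002]
 [ 0.    -0.002 -1.   ]]
```

View pics/crop.png

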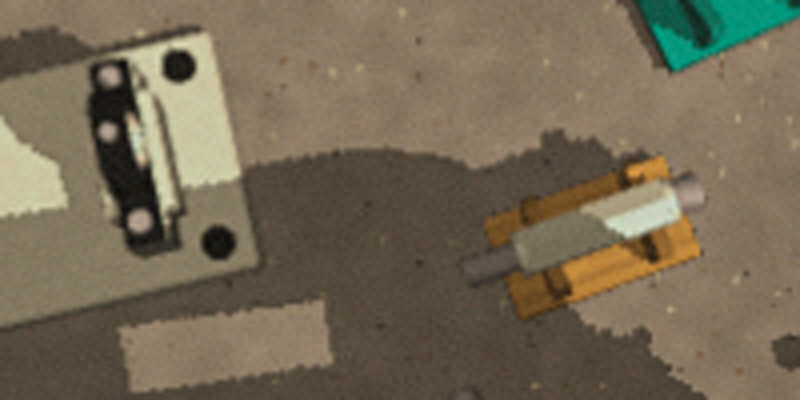

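Go end points left, towards the bearing; the thick no-go end is on the right. No half turn is needed if the no-go goes in from the drive side. Moving above the gauge.

carry_out(moves=[{"dx": 0.0487,"dy": -0.0337},{"dx": 0.0487,"dy": -0.0337},{"dx": 0.0487,"dy": -0.0337},{"dx": 0.0487,"dy": -0.0337},{"dx": 0.0487,"dy": -0.0337},{"dx": 0.0487,"dy": -0.0337},{"dx": 0.0487,"dy": -0.0337},{"dx": 0.0487,"dy": -0.0337}])

```text
invalid input at $.moves[0]: expected keys jaw, dx, dy, dz, yaw
```

carry_out(moves=[{"dx": 0.0487,"dy": -0.0337},{"yaw": -0.183},{"yaw": -0.183},{"yaw": -0.183},{"yaw": -0.183},{"yaw": -0.183},{"yaw": -0.183},{"yaw": -0.183}])

```text
invalid input at $.moves[0]: expected keys jaw, dx, dy, dz, yaw
```

carry_out(moves=[{"yaw": -0.183},{"yaw": -0.183},{}])

```text
invalid input at $.moves[0]: expected keys jaw, dx, dy, dz, yaw
```

```bash
python3 - <<'E'
from h import *
snap("wrist","w1");s=read_state();print(s['t'],s['tool_pos'],R.from_rotvec(s['orientation']).as_matrix().round(3).tolist(),s['q'].round(2))
E
```

```text
0.15 [ 0.15117071 -0.58019994  0.21783714] [[0.968, 0.252, -0.0], [0.252, -0.968, 0.001], [0.0, -0.001, -1.0]] [-1.4   0.13  1.49 -0.    1.52 -0.09]
```

View pics/w1.png

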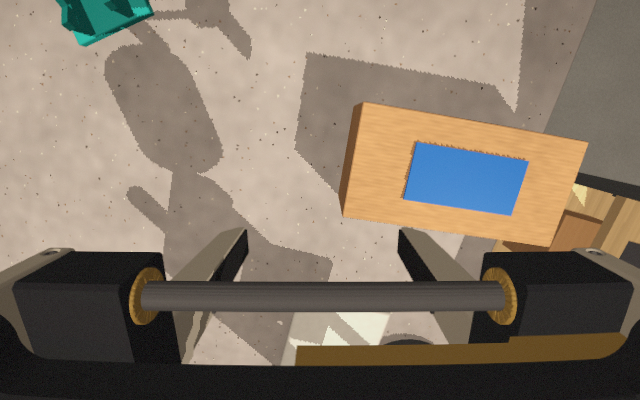

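The picture, still at the start pose because the calls were refused, shows the fingers at the bottom centre and the view reaching ahead of the TCP. So I will stop 50 mm short of the gauge.

carry_out(moves=[{"jaw": 0.093,"dx": 0.0491,"dy": -0.028,"dz": 0,"yaw": 0},{"jaw": 0.093,"dx": 0.0491,"dy": -0.028,"dz": 0,"yaw": 0},{"jaw": 0.093,"dx": 0.0491,"dy": -0.028,"dz": 0,"yaw": 0},{"jaw": 0.093,"dx": 0.0491,"dy": -0.028,"dz": 0,"yaw": 0},{"jaw": 0.093,"dx": 0.0491,"dy": -0.028,"dz": 0,"yaw": 0},{"jaw": 0.093,"dx": 0.0491,"dy": -0.028,"dz": 0,"yaw": 0},{"jaw": 0.093,"dx": 0.0491,"dy": -0.028,"dz": 0,"yaw": 0},{"jaw": 0.093,"dx": 0.0491,"dy": -0.028,"dz": 0,"yaw": 0}])

```text
t: 1.15
tool_pos: [0.4759, -0.2633, 0.2185]
orientation: [3.116, 0.399, -0.0]
force: [0.1, -0.8, 0.4]
opening: 0.0931
gripper_force: 0.0
```

carry_out(moves=[{"jaw": 0.093,"dx": 0.0491,"dy": -0.028,"dz": 0,"yaw": 0},{"jaw": 0.06,"dx": 0,"dy": 0,"dz": 0,"yaw": -0.183},{"jaw": 0.06,"dx": 0,"dy": 0,"dz": 0,"yaw": -0.183},{"jaw": 0.06,"dx": 0,"dy": 0,"dz": 0,"yaw": -0.183},{"jaw": 0.06,"dx": 0,"dy": 0,"dz": 0,"yaw": -0.183},{"jaw": 0.06,"dx": 0,"dy": 0,"dz": 0,"yaw": -0.183},{"jaw": 0.06,"dx": 0,"dy": 0,"dz": 0,"yaw": -0.183},{"jaw": 0.06,"dx": 0,"dy": 0,"dz": 0,"yaw": -0.183}])

```text
t: 2.15
tool_pos: [0.5151, -0.2252, 0.2182]
orientation: [-2.253, -2.189, 0.0]
force: [-0.1, -0.3, -0.2]
opening: 0.0602
gripper_force: 0.0
```

carry_out(moves=[{"jaw": 0.06,"dx": 0,"dy": 0,"dz": 0,"yaw": -0.183},{"jaw": 0.06,"dx": 0,"dy": 0,"dz": 0,"yaw": -0.183},{"jaw": 0.06,"dx": 0,"dy": 0,"dz": 0,"yaw": 0}])

```text
t: 2.52
tool_pos: [0.5152, -0.2253, 0.2183]
orientation: [-1.826, -2.556, 0.0]
force: [-1.0, -0.7, -0.3]
opening: 0.0601
gripper_force: 0.0
```

```bash
python3 - <<'E'
from h import *
snap("wrist","w2");s=read_state();print(s['t'],s['tool_pos'],R.from_rotvec(s['orientation']).as_matrix().round(3).tolist(),s['q'].round(2))
E
```

```text
2.575 [ 0.51521318 -0.22528086  0.21832663] [[-0.321, 0.947, -0.0], [0.947, 0.321, 0.0], [0.0, -0.0, -1.0]] [-0.5   0.03  1.6   0.    1.52 -0.83]
```

View pics/w2.png

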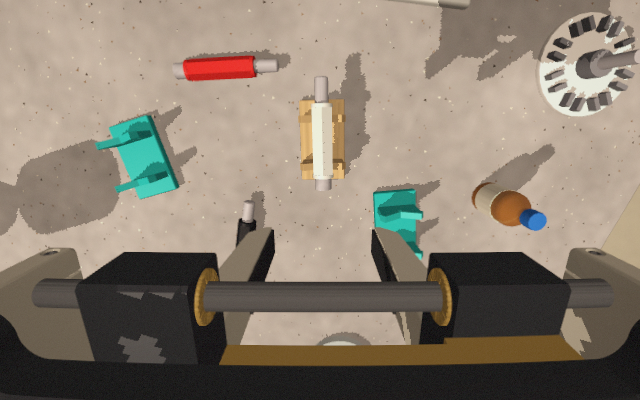

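The wrist picture shows the gauge upright at centre: go tip (321,76), no-go end (323,190), beech base from (300,100) to (345,180). The jaw is ready to go over it.

```bash
python3 - <<'E'
from h import *
W=dict(np.load('pics/w2.npz'));im=W['im'].astype(int)
sub=im[60:200,295:350]
for r in (70,76,78,84,92,98,102,104,106,108,120,140,160,172,176,178,180,182,186,190,192):
    row=im[r,300:346]; sat=row.max(1)-row.min(1); 
    print(r,' '.join('%d/%d'%(a,b) for a,b in zip(row.mean(1)[8:38],sat[8:38])))
E
```

```text
70 175/35 176/35 175/34 177/34 176/35 176/36 176/35 177/34 176/36 177/35 176/35 178/34 177/34 179/34 178/33 178/34 178/35 177/34 177/32 176/36 177/36 176/35 176/36 177/35 176/35 177/36 178/35 176/36 179/35 176/34
76 178/35 179/34 180/36 180/34 180/36 181/36 175/36 173/34 162/28 162/27 164/26 158/25 155/25 156/24 142/23 140/22 145/26 139/25 158/31 170/34 179/35 178/35 177/34 179/34 178/35 179/36 178/35 177/36 178/34 177/34
78 179/36 181/36 180/35 180/35 179/35 180/35 157/28 170/24 183/27 193/26 192/25 190/27 191/25 192/25 187/27 180/27 173/27 154/24 135/22 110/17 179/34 180/35 180/35 178/36 179/34 179/36 179/35 179/35 177/34 177/34
84 181/35 182/35 182/36 183/34 181/35 181/35 153/28 171/27 185/27 194/26 194/28 192/26 194/25 192/26 188/25 180/25 172/25 155/24 133/21 109/19 154/33 177/34 177/34 179/34 179/34 178/35 177/34 177/34 179/35 176/35
92 175/35 176/34 177/34 173/34 175/34 174/36 155/30 175/25 186/27 194/26 195/27 194/27 191/25 192/26 187/25 179/25 169/27 154/24 131/22 111/18 155/31 155/33 155/32 153/33 124/28 123/27 124/27 121/27 125/27 124/27
98 127/28 124/28 122/28 124/29 121/
[... 2714 characters left out ...]
20 106/19 130/27 175/35 175/33 173/34 174/35 175/33 175/34
186 168/34 168/35 168/33 169/35 170/33 170/33 169/34 147/27 174/26 185/26 196/26 201/27 199/27 198/26 194/27 189/27 185/26 178/25 170/25 161/26 144/25 128/22 104/20 129/27 172/35 172/34 172/34 167/43 172/36 174/35
190 168/34 166/34 167/35 167/34 168/34 169/32 169/35 170/34 171/34 176/32 188/29 196/28 209/16 195/27 194/27 191/27 182/28 173/28 168/29 165/30 157/31 173/33 172/33 172/33 173/34 171/34 171/35 171/36 170/36 171/35
192 167/34 169/34 167/35 167/34 167/35 169/34 172/34 171/35 171/35 172/34 171/34 173/34 172/35 171/34 171/35 171/34 171/35 172/33 171/33 171/33 171/34 172/36 172/35 171/34 173/34 170/34 172/34 168/35 170/35 170/34
```

```bash
python3 - <<'E'
from h import *
W=dict(np.load('pics/w2.npz'))
a=onz(W,[(320.8,85)],.052)[0];b=onz(W,[(323.1,184)],.052)[0]
d=(a-b)[:2];d/=np.linalg.norm(d);print(a,b,np.degrees(np.arctan2(d[1],d[0])))
for n,u,z,off in(("go",(320.5,75.5),.058,69),("nogo",(323.2,190.3),.0615,-55),("col+",(320.8,102.7),.064,41),("col-",(323,178.5),.064,-41)):
    p=onz(W,[u],z)[0]; print(n,p, "centre",p[:2]-d*off/1000)
print(ray(W,[(320,200)])[0])
s=read_state();Rm=R.from_rotvec(s['orientation']).as_matrix();print(s['tool_pos'])
# rest base outline ends (z=12 top) rows
E
```

```text
[ 0.47694303 -0.12391138  0.052     ] [ 0.51468729 -0.22642015  0.052     ] 110.21396750169625
go [ 0.47382891 -0.11563993  0.058     ] centre [ 0.49767027 -0.18039014]
nogo [ 0.51647611 -0.23134624  0.0615    ] centre [ 0.49747213 -0.17973375]
col+ [ 0.48310261 -0.14178686  0.064     ] centre [ 0.49726922 -0.18026162]
col- [ 0.51163948 -0.2179466   0.064     ] centre [ 0.49747287 -0.17947184]
[ 0.48996328 -0.15632449  0.38368005]
[ 0.51521318 -0.22528086  0.21832663]
```

carry_out(moves=[{"jaw": 0.06,"dx": 0.0486,"dy": -0.0022,"dz": 0,"yaw": -0.026},{"jaw": 0.06,"dx": 0,"dy": 0,"dz": 0.055,"yaw": 0},{"jaw": 0.06,"dx": 0,"dy": 0,"dz": 0.055,"yaw": 0},{"jaw": 0.06,"dx": 0,"dy": 0,"dz": 0.045,"yaw": 0},{"jaw": 0.06,"dx": 0,"dy": 0,"dz": 0.03,"yaw": 0},{"jaw": 0.06,"dx": 0,"dy": 0,"dz": 0,"yaw": 0}])

```text
t: 3.32
tool_pos: [0.495, -0.1789, 0.0308]
orientation: [-1.793, -2.573, 0.002]
force: [0.5, 1.0, 0.7]
opening: 0.0603
gripper_force: 0.0
```

carry_out(moves=[{"jaw": 0.0,"dx": 0,"dy": 0,"dz": 0,"yaw": 0},{"jaw": 0.0,"dx": 0,"dy": 0,"dz": 0,"yaw": 0},{"jaw": 0.0,"dx": 0,"dy": 0,"dz": 0,"yaw": 0},{"jaw": 0.0,"dx": 0,"dy": 0,"dz": 0,"yaw": 0},{"jaw": 0.0,"dx": 0,"dy": 0,"dz": 0,"yaw": 0},{"jaw": 0.0,"dx": 0,"dy": 0,"dz": 0,"yaw": 0}], grip_force=40)

```text
t: 4.08
tool_pos: [0.4987, -0.1802, 0.0345]
orientation: [1.79, 2.579, 0.002]
force: [4.9, 3.1, 4.4]
opening: 0.0218
gripper_force: 40.0
```

carry_out(moves=[{"jaw": 0.0,"dx": 0,"dy": 0,"dz": -0.03,"yaw": 0},{"jaw": 0.0,"dx": 0,"dy": 0,"dz": -0.055,"yaw": 0},{"jaw": 0.0,"dx": 0.0,"dy": 0.0,"dz": -0.055,"yaw": 0},{"jaw": 0.0,"dx": 0.025,"dy": 0.031,"dz": 0,"yaw": 0},{"jaw": 0.0,"dx": 0.025,"dy": 0.031,"dz": 0,"yaw": 0},{"jaw": 0.0,"dx": 0.0235,"dy": 0.0305,"dz": 0,"yaw": 0},{"jaw": 0.0,"dx": 0,"dy": 0,"dz": 0,"yaw": 0.082},{"jaw": 0.0,"dx": 0,"dy": 0,"dz": 0,"yaw": 0}])

```text
t: 5.08
tool_pos: [0.5576, -0.0786, 0.1726]
orientation: [-1.893, -2.504, 0.002]
force: [0.8, -0.6, -1.7]
opening: 0.0216
gripper_force: 40.0
```

```bash
python3 - <<'E'
from h import *
c=snap("wrist","w3");s=read_state();print(s['t'],s['tool_pos'],R.from_rotvec(s['orientation']).as_matrix().round(4).tolist(),s['force'],s['opening'])
E
```

```text
5.125 [ 0.55764075 -0.0790419   0.17276012] [[-0.2732, 0.962, -0.0021], [0.962, 0.2732, -0.0], [0.0005, -0.0021, -1.0]] [-0.13972101 -0.47936768 -2.38649447] 0.021766313056246
```

View pics/w3.png

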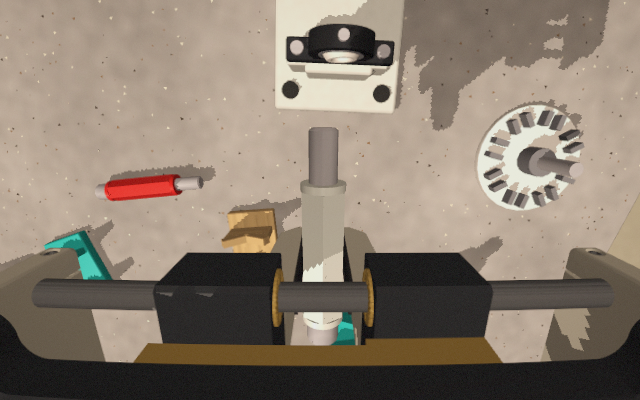

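The go end is at (309–338, 127–187), the bearing ring centred near (342,45), with the white base edges at columns about 277 and 400. Measuring both.

```bash
python3 - <<'E'
from h import *
W=dict(np.load('pics/w3.npz'));im=W['im'].astype(int)
cv2.imwrite('pics/w3c.png',cv2.resize(W['im'][0:120,262:422,::-1],(800,600),interpolation=cv2.INTER_CUBIC))
g=im.mean(2)
def edges(r,a,b,th=12):
    x=cv2.GaussianBlur(g[r-1:r+2].mean(0)[None].astype(np.float32),(3,1),0)[0];d=np.diff(x)
    return [(i+.5,int(d[i])) for i in range(a,b) if abs(d[i])>th and abs(d[i])>=abs(d[i-1]) and abs(d[i])>=abs(d[i+1])]
for r in(10,60,80,100): print(r,edges(r,265,290),edges(r,390,412))
for r in(110,105,): pass
for r in(135,150,165,178,200,230): print(r,edges(r,295,355))
for c in(285,320,370,390):
    x=g[85:125,c-1:c+2].mean(1);print(c,85.5+np.argmax(abs(np.diff(x))))
E
```

```text
10 [(275.5, 20)] [(402.5, -16)]
60 [(275.5, 17), (286.5, -58)] [(392.5, 61), (398.5, -25), (404.5, 22)]
80 [(274.5, 18), (286.5, -26)] [(396.5, -35), (401.5, 22)]
100 [(274.5, 19)] [(394.5, -35), (399.5, 18)]
135 [(307.5, -32), (338.5, 27)]
150 [(307.5, -31), (337.5, 30)]
165 [(308.5, -34), (337.5, 34)]
178 [(308.5, -28), (337.5, 30)]
200 [(300.5, 17)]
230 [(301.5, 19), (343.5, -23)]
285 96.5
320 109.5
370 112.5
390 85.5
```

View pics/w3c.png

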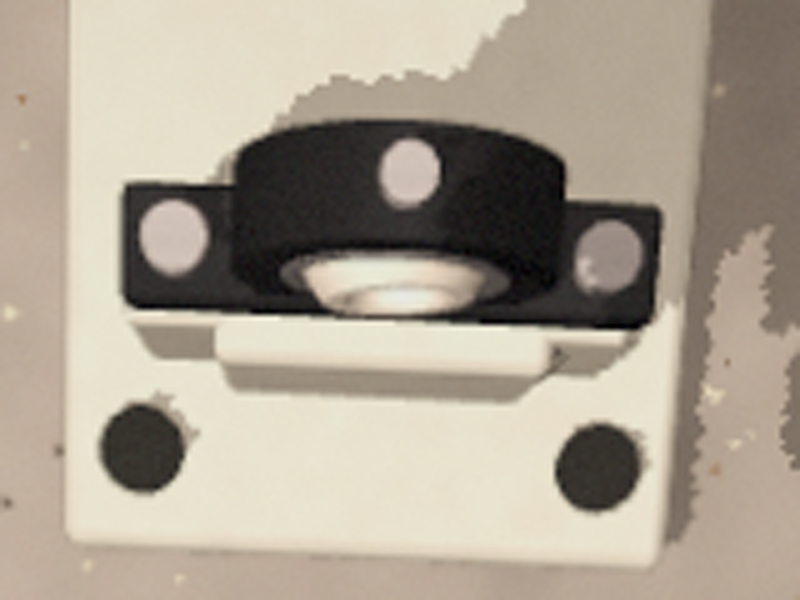

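Crop (scale 5, origin column 262): ring silhouettes at columns 309 and 375, the ball's white mouth near (342,58), foot bolts at (297,47) and (384,51). The base's front edge runs from (275,108) to (394,113).

```bash
python3 - <<'E'
from h import *
W=dict(np.load('pics/w3.npz'))
C=lambda x,y:(262+x/5-.4,y/5-.4)
f=lambda *p:onz(W,[C(*p[:2])],p[2])[0]
L=[f(67,60,.015),f(66,500,.015)];Rr=[f(708,60,.015),f(666,500,.015)];F=[f(90,540,.015),f(640,563,.015)]
ang=lambda a,b:np.degrees(np.arctan2(*(b-a)[1::-1]))
print("L",ang(L[1],L[0]),"R",ang(Rr[1],Rr[0]),"front+90",ang(F[0],F[1])+90)
c,d=ray(W,[C(235,200),C(566,205)]);d/=np.linalg.norm(d,axis=1)[:,None];b=d.sum(0)
print("ring axis pt z85",c+b*(.085-c[2])/b[2])
print("ring topscrew z116",f(411,172,.116)," bolts",(f(174,238,.1)+f(609,257,.1))/2, "feet ang",ang(f(174,238,.1),f(609,257,.1))+90)
print("base mid at rows",(L[0]+Rr[0])/2,(L[1]+Rr[1])/2,"front mid",(f(66,541,.015)+f(660,566,.015))/2, np.linalg.norm(f(66,541,.015)-f(660,566,.015)))
print("mouth z85",f(398,298,.085))
g=onz(W,[(323,135),(323,178)],.190);print("go axis",g,ang(g[1],g[0]), "tip", onz(W,[(323,127)],.1965), "collar",onz(W,[(323,187)],.190))
E
```

```text
L 103.58744107131822 R 103.25993107038215 front+90 103.5540610129124
ring axis pt z85 [0.5340436  0.05393696 0.085     ]
ring topscrew z116 [0.53474114 0.05042234 0.116     ]  bolts [0.53483889 0.04395267 0.1       ] feet ang 103.59956420538295
base mid at rows [0.52348591 0.09601166 0.015     ] [0.54312021 0.0137453  0.015     ] front mid [0.54571744 0.00307152 0.015     ] 0.12737243054609462
mouth z85 [0.53785294 0.04018676 0.085     ]
go axis [[ 0.53864347 -0.01619963  0.19      ]
 [ 0.54461649 -0.03726185  0.19      ]] 105.83276724095398 tip [[ 0.5375314  -0.01226812  0.1965    ]] collar [[ 0.54592432 -0.04187334  0.19      ]]
```

carry_out(moves=[{"jaw": 0.0,"dx": 0,"dy": 0,"dz": 0,"yaw": 0.041},{"jaw": 0.0,"dx": 0,"dy": 0.009,"dz": 0.02,"yaw": 0},{"jaw": 0.0,"dx": 0,"dy": 0,"dz": 0.045,"yaw": 0},{"jaw": 0.0,"dx": 0.0,"dy": 0.0,"dz": 0.04,"yaw": 0},{"jaw": 0.0,"dx": 0,"dy": 0,"dz": 0,"yaw": 0},{"jaw": 0.0,"dx": 0,"dy": 0,"dz": 0,"yaw": 0}])

```text
t: 5.88
tool_pos: [0.5678, -0.0771, 0.0693]
orientation: [1.946, 2.466, 0.0]
force: [-0.0, -0.0, -0.5]
opening: 0.0219
gripper_force: 40.0
```

```bash
python3 - <<'E'
from h import *
c,im=snap("wrist","w4");s=read_state();print(s['t'],s['tool_pos'],R.from_rotvec(s['orientation']).as_matrix().round(4).tolist(),s['force'].round(2),s['wrist_torque'].round(3))
p=s['tool_pos'];print("lat",p@[.9724,.2334,0],"long",p@[-.2334,.9724,0])
cv2.imwrite('pics/w4c.png',cv2.resize(im[0:210,200:480,::-1],(800,600),interpolation=cv2.INTER_CUBIC))
E
```

```text
5.925 [ 0.56855987 -0.07728753  0.07041333] [[-0.2322, 0.9727, 0.0025], [0.9727, 0.2322, -0.0006], [-0.0011, 0.0023, -1.0]] [-0.18 -0.1  -0.65] [-0.053 -0.093  0.056]
lat 0.5348287049938255 long -0.20785626873371557
```

View pics/w4c.png

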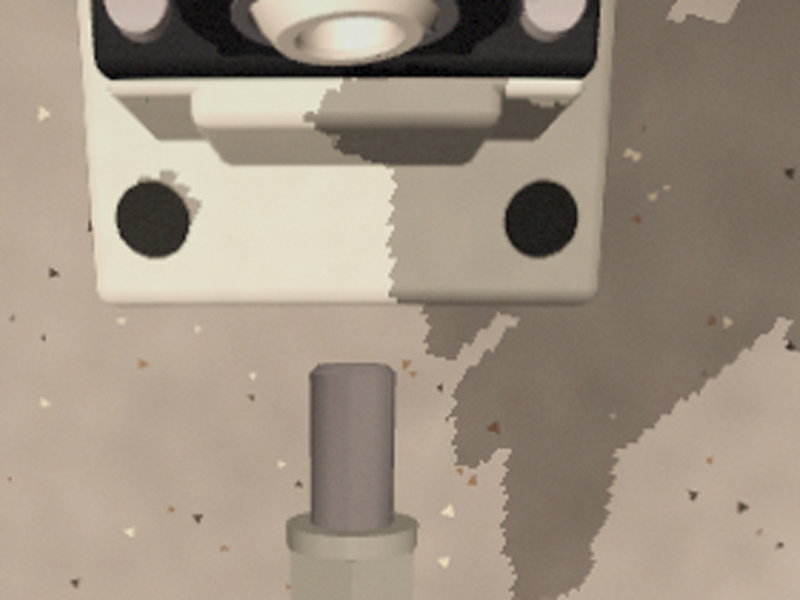

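Crop (scale 2.857, origin column 200): go end centred at x 353, ball mouth centred near (350,35), base bolts at (153,218) and (541,219), base corners at (97,297) and (600,297). Almost aligned.

```bash
python3 - <<'E'
from h import *
W=dict(np.load('pics/w4.npz'))
C=lambda x,y:(200+(x+.5)/2.857-.5,(y+.5)/2.857-.5)
v=np.array([.9724,.2334,0]);u=np.array([-.2334,.9724,0])
def f(x,y,z):
    p=onz(W,[C(x,y)],z)[0];return (p@v*1000).round(2),(p@u*1000).round(1)
print("go",f(353.5,395,.087),f(352.5,505,.087),"tip",f(353,364,.0945))
print("bolts",f(153,218,.015),f(541,219,.015),"corners",f(97,300,.015),f(600,300,.015))
print("foot",f(97,74,.1),f(597,74,.1),"mouth",f(350,35,.085),f(352,65,.073))
ps=[]
for i in range(8):
    read_camera("top") if i<4 else None
    ps.append(read_state()['tool_pos'])
ps=np.array(ps);print(ps.round(4),(ps.mean(0)@v),(ps.mean(0)@u), read_state()['t'])
E
```

```text
go (np.float64(533.01), np.float64(-143.7)) (np.float64(532.82), np.float64(-163.3)) tip (np.float64(532.91), np.float64(-138.2))
bolts (np.float64(483.51), np.float64(-104.8)) (np.float64(579.9), np.float64(-105.2)) corners (np.float64(468.09), np.float64(-124.3)) (np.float64(595.99), np.float64(-124.5))
foot (np.float64(495.26), np.float64(-96.0)) (np.float64(568.83), np.float64(-96.1)) mouth (np.float64(532.49), np.float64(-86.3)) (np.float64(532.84), np.float64(-87.3))
[[ 0.5689 -0.0773  0.0709]
 [ 0.5689 -0.0773  0.0709]
 [ 0.5687 -0.0772  0.0708]
 [ 0.5685 -0.0771  0.0705]
 [ 0.5685 -0.0771  0.0705]
 [ 0.5685 -0.0771  0.0705]
 [ 0.5685 -0.0771  0.0705]
 [ 0.5685 -0.0771  0.0705]] 0.5349283808161862 -0.20778714775760498 6.125
```

carry_out(moves=[{"jaw": 0.0,"dx": 0,"dy": -0.0008,"dz": 0.003,"yaw": 0},{"jaw": 0.0,"dx": 0.01,"dy": 0,"dz": 0,"yaw": 0},{"jaw": 0.0,"dx": 0.01,"dy": 0,"dz": 0,"yaw": 0},{"jaw": 0.0,"dx": 0.01,"dy": 0,"dz": 0,"yaw": 0},{"jaw": 0.0,"dx": 0.0,"dy": 0,"dz": 0,"yaw": 0},{"jaw": 0.0,"dx": 0.0,"dy": 0,"dz": 0,"yaw": 0}])

```text
t: 6.88
tool_pos: [0.5596, -0.0478, 0.0657]
orientation: [1.946, 2.466, -0.0]
force: [0.1, -0.1, -0.1]
opening: 0.0214
gripper_force: 40.0
```

```bash
cat > m.py <<'E'
from h import *
import sys
s=read_state();p=s['tool_pos'];v=np.array([.9724,.2334,0]);u=np.array([-.2334,.9724,0])
F=s['force'];print(round(s['t'],2),"lat %.2f long %.2f z %.2f"%(p@v*1e3,p@u*1e3,p[2]*1e3),"F lat %.2f long %.2f z %.2f"%(F@v,F@u,F[2]),"T",s['wrist_torque'].round(3))
E
python3 - <<'E'
from m import *
c,im=snap("wrist","w5")
cv2.imwrite('pics/w5c.png',cv2.resize(im[0:200,222:422,::-1],(600,600),interpolation=cv2.INTER_CUBIC))
E
```

```text
6.88 lat 533.00 long -177.10 z 65.75 F lat 0.09 long -0.11 z -0.10 T [-0.049 -0.122  0.009]
```

View pics/w5c.png

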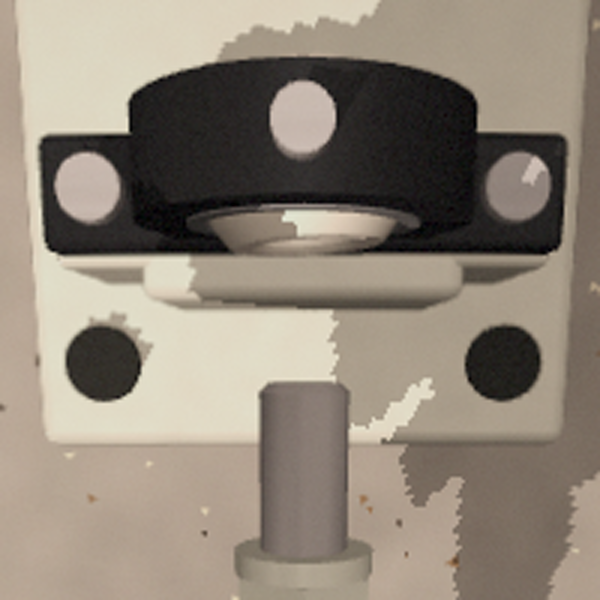

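The picture shows the go end centred at crop x 304, against ring 302.5, bolts 302.5 and mouth 301. Lateral alignment is within 0.3 mm. Feeling forward.

carry_out(moves=[{"jaw": 0.0,"dx": 0.005,"dy": -0.0003,"dz": -0.0008,"yaw": 0},{"jaw": 0.0,"dx": 0.006,"dy": 0,"dz": 0,"yaw": 0},{"jaw": 0.0,"dx": 0.0,"dy": 0,"dz": 0,"yaw": 0},{"jaw": 0.0,"dx": 0.0,"dy": 0,"dz": 0,"yaw": 0}])

```text
t: 7.42
tool_pos: [0.5567, -0.0372, 0.0665]
orientation: [1.947, 2.466, -0.0]
force: [0.2, 0.1, -2.0]
opening: 0.0219
gripper_force: 40.0
```

```bash
python3 m.py
```

```text
7.42 lat 532.62 long -166.10 z 66.48 F lat 0.25 long 0.05 z -2.02 T [-0.074 -0.132 -0.044]
```

carry_out(moves=[{"jaw": 0.0,"dx": 0.002,"dy": 0,"dz": 0,"yaw": 0},{"jaw": 0.0,"dx": 0.002,"dy": 0,"dz": 0,"yaw": 0},{"jaw": 0.0,"dx": 0.0,"dy": 0,"dz": 0,"yaw": 0}])

```text
t: 7.8
tool_pos: [0.5557, -0.0332, 0.0664]
orientation: [-1.947, -2.466, 0.0]
force: [-0.6, -0.1, -2.5]
opening: 0.0217
gripper_force: 40.0
```

```bash
python3 m.py
```

```text
7.8 lat 532.58 long -161.96 z 66.40 F lat -0.65 long 0.02 z -2.47 T [-0.022 -0.067 -0.01 ]
```

carry_out(moves=[{"jaw": 0.0,"dx": 0.002,"dy": 0,"dz": 0,"yaw": 0},{"jaw": 0.0,"dx": 0.002,"dy": 0,"dz": 0,"yaw": 0},{"jaw": 0.0,"dx": 0.0,"dy": 0,"dz": 0,"yaw": 0}])

```text
t: 8.18
tool_pos: [0.5547, -0.0293, 0.0664]
orientation: [-1.947, -2.466, -0.0]
force: [0.2, -0.0, -2.1]
opening: 0.0215
gripper_force: 40.0
```

```bash
python3 m.py
```

```text
8.18 lat 532.59 long -157.93 z 66.43 F lat 0.14 long -0.06 z -2.07 T [-0.065 -0.106  0.05 ]
```

carry_out(moves=[{"jaw": 0.0,"dx": 0.0015,"dy": 0,"dz": 0,"yaw": 0},{"jaw": 0.0,"dx": 0.0015,"dy": 0,"dz": 0,"yaw": 0},{"jaw": 0.0,"dx": 0.0,"dy": 0,"dz": 0,"yaw": 0}])

```text
t: 8.55
tool_pos: [0.5542, -0.0265, 0.0665]
orientation: [1.947, 2.465, 0.0]
force: [0.0, -0.9, -1.2]
opening: 0.0214
gripper_force: 40.0
```

```bash
python3 m.py
```

```text
8.55 lat 532.73 long -155.16 z 66.54 F lat -0.18 long -0.87 z -1.24 T [-0.095 -0.155 -0.007]
```

carry_out(moves=[{"jaw": 0.0,"dx": 0.001,"dy": 0,"dz": 0,"yaw": 0},{"jaw": 0.0,"dx": 0.001,"dy": 0,"dz": 0,"yaw": 0},{"jaw": 0.0,"dx": 0.0,"dy": 0,"dz": 0,"yaw": 0}])

```text
t: 8.93
tool_pos: [0.5538, -0.0245, 0.0666]
orientation: [1.947, 2.465, 0.0]
force: [0.9, -0.0, -1.8]
opening: 0.0215
gripper_force: 40.0
```

```bash
python3 m.py
```

```text
8.93 lat 532.79 long -153.03 z 66.58 F lat 0.87 long -0.23 z -1.79 T [-0.025 -0.203 -0.065]
```

carry_out(moves=[{"jaw": 0.0,"dx": 0.001,"dy": 0,"dz": 0,"yaw": 0},{"jaw": 0.0,"dx": 0.0,"dy": 0,"dz": 0,"yaw": 0}])

```text
t: 9.18
tool_pos: [0.5534, -0.0235, 0.0665]
orientation: [1.947, 2.466, 0.0]
force: [1.2, 0.0, -1.2]
opening: 0.0215
gripper_force: 40.0
```

```bash
python3 m.py
```

```text
9.18 lat 532.67 long -152.02 z 66.46 F lat 1.18 long -0.24 z -1.18 T [-0.01  -0.218 -0.159]
```

carry_out(moves=[{"jaw": 0.0,"dx": 0.0015,"dy": 0,"dz": 0,"yaw": 0},{"jaw": 0.0,"dx": 0.0015,"dy": 0,"dz": 0,"yaw": 0},{"jaw": 0.0,"dx": 0.0,"dy": 0,"dz": 0,"yaw": 0}])

```text
t: 9.55
tool_pos: [0.5526, -0.0205, 0.0664]
orientation: [-1.947, -2.466, -0.0]
force: [1.0, 0.3, 0.1]
opening: 0.0217
gripper_force: 40.0
```

```bash
python3 m.py
```

```text
9.55 lat 532.61 long -148.91 z 66.41 F lat 1.08 long 0.10 z 0.05 T [ 0.019 -0.22  -0.098]
```

carry_out(moves=[{"jaw": 0.0,"dx": 0.002,"dy": 0,"dz": 0,"yaw": 0},{"jaw": 0.0,"dx": 0.002,"dy": 0,"dz": 0,"yaw": 0},{"jaw": 0.0,"dx": 0.0,"dy": 0,"dz": 0,"yaw": 0}])

```text
t: 9.93
tool_pos: [0.5518, -0.0165, 0.0665]
orientation: [-1.947, -2.466, -0.0]
force: [1.3, -0.3, -1.1]
opening: 0.0215
gripper_force: 40.0
```

```bash
python3 m.py
```

```text
9.93 lat 532.69 long -144.86 z 66.48 F lat 1.22 long -0.59 z -1.13 T [ 0.067 -0.187 -0.039]
```

carry_out(moves=[{"jaw": 0.0,"dx": 0.0025,"dy": 0,"dz": 0,"yaw": 0},{"jaw": 0.0,"dx": 0.0025,"dy": 0,"dz": 0,"yaw": 0},{"jaw": 0.0,"dx": 0.0025,"dy": 0,"dz": 0,"yaw": 0},{"jaw": 0.0,"dx": 0.0,"dy": 0,"dz": 0,"yaw": 0}])

```text
t: 10.42
tool_pos: [0.55, -0.0092, 0.0665]
orientation: [-1.947, -2.466, -0.0]
force: [0.6, 1.1, -0.4]
opening: 0.0215
gripper_force: 40.0
```

```bash
python3 m.py
```

```text
10.43 lat 532.68 long -137.29 z 66.46 F lat 0.82 long 0.98 z -0.40 T [ 0.119 -0.18  -0.073]
```

carry_out(moves=[{"jaw": 0.0,"dx": 0.002,"dy": 0,"dz": 0,"yaw": 0},{"jaw": 0.0,"dx": 0.002,"dy": 0,"dz": 0,"yaw": 0},{"jaw": 0.0,"dx": 0.0,"dy": 0,"dz": 0,"yaw": 0}])

```text
t: 10.8
tool_pos: [0.5491, -0.0055, 0.0665]
orientation: [1.947, 2.466, 0.0]
force: [0.7, -0.6, 0.4]
opening: 0.0217
gripper_force: 40.0
```

```bash
python3 m.py
```

```text
10.8 lat 532.70 long -133.47 z 66.50 F lat 0.54 long -0.77 z 0.37 T [-0.057 -0.164 -0.017]
```

carry_out(moves=[{"jaw": 0.0,"dx": 0.002,"dy": 0,"dz": 0,"yaw": 0},{"jaw": 0.0,"dx": 0.001,"dy": 0,"dz": 0,"yaw": 0},{"jaw": 0.0,"dx": 0.0,"dy": 0,"dz": 0,"yaw": 0}])

```text
t: 11.18
tool_pos: [0.5484, -0.0026, 0.0665]
orientation: [-1.947, -2.466, -0.0]
force: [0.2, -2.2, 0.1]
opening: 0.0221
gripper_force: 40.0
```

```bash
python3 m.py
```

```text
11.18 lat 532.67 long -130.52 z 66.48 F lat -0.35 long -2.13 z 0.05 T [-0.105 -0.155 -0.035]
```

carry_out(moves=[{"jaw": 0.0,"dx": 0.001,"dy": 0,"dz": 0,"yaw": 0},{"jaw": 0.0,"dx": 0.001,"dy": 0,"dz": 0,"yaw": 0},{"jaw": 0.0,"dx": 0.0,"dy": 0,"dz": 0,"yaw": 0}])

```text
t: 11.55
tool_pos: [0.548, -0.0007, 0.0665]
orientation: [-1.947, -2.466, -0.0]
force: [-0.1, -0.8, 1.1]
opening: 0.0215
gripper_force: 40.0
```

```bash
python3 m.py
```

```text
11.55 lat 532.68 long -128.53 z 66.46 F lat -0.27 long -0.75 z 1.13 T [-0.111 -0.222  0.006]
```

carry_out(moves=[{"jaw": 0.0,"dx": 0.001,"dy": 0,"dz": 0,"yaw": 0},{"jaw": 0.0,"dx": 0.001,"dy": 0,"dz": 0,"yaw": 0},{"jaw": 0.0,"dx": 0.0,"dy": 0,"dz": 0,"yaw": 0}])

```text
t: 11.92
tool_pos: [0.5476, 0.0, 0.0666]
orientation: [1.946, 2.464, -0.002]
force: [0.5, -7.3, 1.7]
opening: 0.0219
gripper_force: 40.0
```

```bash
python3 m.py
```

```text
11.93 lat 532.50 long -127.76 z 66.59 F lat -1.23 long -7.25 z 1.67 T [-1.148 -0.219  0.057]
```

carry_out(moves=[{"jaw": 0.0,"dx": 0.001,"dy": 0,"dz": 0,"yaw": 0},{"jaw": 0.0,"dx": 0.0,"dy": 0,"dz": 0,"yaw": 0},{"jaw": 0.0,"dx": 0.0,"dy": 0,"dz": 0,"yaw": 0}])

```text
t: 12.3
tool_pos: [0.5476, 0.0001, 0.0667]
orientation: [1.946, 2.463, -0.003]
force: [1.3, -10.7, 1.1]
opening: 0.0215
gripper_force: 40.0
```

```bash
python3 m.py
```

```text
12.3 lat 532.51 long -127.70 z 66.72 F lat -1.24 long -10.68 z 1.11 T [-1.749 -0.242  0.065]
```

Fully home: the stop is firm at TCP long −127.7 mm, about 10 N. Drawing out, then lifting and crossing over to the drive side.

carry_out(moves=[{"jaw": 0.0,"dx": -0.003,"dy": 0,"dz": 0,"yaw": 0},{"jaw": 0.0,"dx": -0.008,"dy": 0,"dz": 0,"yaw": 0},{"jaw": 0.0,"dx": -0.01,"dy": 0,"dz": 0,"yaw": 0},{"jaw": 0.0,"dx": -0.012,"dy": 0,"dz": 0,"yaw": 0},{"jaw": 0.0,"dx": -0.012,"dy": 0,"dz": 0,"yaw": 0},{"jaw": 0.0,"dx": -0.012,"dy": 0,"dz": 0,"yaw": 0},{"jaw": 0.0,"dx": -0.008,"dy": 0,"dz": 0,"yaw": 0},{"jaw": 0.0,"dx": 0,"dy": 0,"dz": 0,"yaw": 0}])

```text
t: 13.3
tool_pos: [0.5624, -0.0618, 0.0664]
orientation: [1.948, 2.465, -0.0]
force: [-0.9, 0.3, -2.3]
opening: 0.0218
gripper_force: 40.0
```

```bash
python3 m.py
```

```text
13.3 lat 532.51 long -191.33 z 66.42 F lat -0.83 long 0.48 z -2.26 T [-0.019 -0.065  0.019]
```

carry_out(moves=[{"jaw": 0.0,"dx": 0,"dy": 0,"dz": -0.03,"yaw": 0},{"jaw": 0.0,"dx": 0,"dy": 0,"dz": -0.03,"yaw": 0},{"jaw": 0.0,"dx": 0,"dy": 0,"dz": -0.03,"yaw": 0},{"jaw": 0.0,"dx": 0.04,"dy": 0,"dz": 0,"yaw": 0},{"jaw": 0.0,"dx": 0.045,"dy": 0,"dz": 0,"yaw": 0},{"jaw": 0.0,"dx": 0.045,"dy": 0,"dz": 0,"yaw": 0},{"jaw": 0.0,"dx": 0.045,"dy": 0,"dz": 0,"yaw": 0},{"jaw": 0.0,"dx": 0.035,"dy": 0,"dz": 0,"yaw": 0}])

```text
t: 14.3
tool_pos: [0.5128, 0.1453, 0.1565]
orientation: [-1.945, -2.466, -0.001]
force: [0.0, 0.1, -1.5]
opening: 0.0222
gripper_force: 40.0
```

carry_out(moves=[{"jaw": 0.0,"dx": 0,"dy": 0,"dz": 0,"yaw": 0},{"jaw": 0.0,"dx": 0,"dy": 0,"dz": 0,"yaw": 0},{"jaw": 0.0,"dx": 0,"dy": 0,"dz": 0,"yaw": 0}])

```text
t: 14.68
tool_pos: [0.5139, 0.1423, 0.1564]
orientation: [1.948, 2.464, -0.0]
force: [0.2, -0.0, -0.6]
opening: 0.0214
gripper_force: 40.0
```

```bash
python3 m.py
```

```text
14.68 lat 532.90 long 18.48 z 156.39 F lat 0.15 long -0.05 z -0.62 T [-0.054 -0.149  0.029]
```

carry_out(moves=[{"jaw": 0.0,"dx": 0,"dy": 0,"dz": 0.03,"yaw": 0},{"jaw": 0.0,"dx": 0,"dy": 0,"dz": 0.03,"yaw": 0},{"jaw": 0.0,"dx": 0,"dy": 0,"dz": 0.0295,"yaw": 0},{"jaw": 0.0,"dx": -0.008,"dy": 0,"dz": 0,"yaw": 0},{"jaw": 0.0,"dx": -0.008,"dy": 0,"dz": 0,"yaw": 0},{"jaw": 0.0,"dx": 0,"dy": 0,"dz": 0,"yaw": 0},{"jaw": 0.0,"dx": 0,"dy": 0,"dz": 0,"yaw": 0}])

```text
t: 15.55
tool_pos: [0.5183, 0.1276, 0.0683]
orientation: [1.947, 2.464, 0.003]
force: [0.4, 0.1, -1.5]
opening: 0.0217
gripper_force: 40.0
```

```bash
python3 m.py
```

```text
15.55 lat 533.81 long 3.10 z 68.25 F lat 0.43 long 0.00 z -1.54 T [-0.068 -0.058  0.023]
```

carry_out(moves=[{"jaw": 0.0,"dx": -0.002,"dy": 0,"dz": 0,"yaw": 0},{"jaw": 0.0,"dx": -0.002,"dy": 0,"dz": 0,"yaw": 0},{"jaw": 0.0,"dx": 0,"dy": 0,"dz": 0,"yaw": 0}])

```text
t: 15.92
tool_pos: [0.5183, 0.1237, 0.0669]
orientation: [-1.947, -2.466, 0.0]
force: [0.2, -0.6, -1.7]
opening: 0.0219
gripper_force: 40.0
```

```bash
python3 m.py
```

```text
15.93 lat 532.83 long -0.65 z 66.94 F lat 0.03 long -0.63 z -1.69 T [-0.03  -0.119  0.009]
```

carry_out(moves=[{"jaw": 0.0,"dx": -0.002,"dy": 0,"dz": 0,"yaw": 0},{"jaw": 0.0,"dx": -0.002,"dy": 0,"dz": 0,"yaw": 0},{"jaw": 0.0,"dx": 0,"dy": 0,"dz": 0,"yaw": 0}])

```text
t: 16.3
tool_pos: [0.5192, 0.1197, 0.0669]
orientation: [-1.947, -2.465, 0.0]
force: [0.1, -0.3, -1.8]
opening: 0.0219
gripper_force: 40.0
```

```bash
python3 m.py
```

```text
16.3 lat 532.85 long -4.77 z 66.90 F lat 0.07 long -0.30 z -1.75 T [ 0.025 -0.104  0.017]
```

carry_out(moves=[{"jaw": 0.0,"dx": -0.001,"dy": 0,"dz": 0,"yaw": 0},{"jaw": 0.0,"dx": -0.001,"dy": 0,"dz": 0,"yaw": 0},{"jaw": 0.0,"dx": 0,"dy": 0,"dz": 0,"yaw": 0}])

```text
t: 16.68
tool_pos: [0.5197, 0.1178, 0.0669]
orientation: [-1.947, -2.465, 0.0]
force: [-0.4, -0.0, -1.4]
opening: 0.0217
gripper_force: 40.0
```

```bash
python3 m.py
```

```text
16.68 lat 532.83 long -6.70 z 66.92 F lat -0.38 long 0.08 z -1.39 T [-0.092 -0.079 -0.024]
```

carry_out(moves=[{"jaw": 0.0,"dx": -0.001,"dy": 0,"dz": 0,"yaw": 0},{"jaw": 0.0,"dx": -0.001,"dy": 0,"dz": 0,"yaw": 0},{"jaw": 0.0,"dx": 0,"dy": 0,"dz": 0,"yaw": 0}])

```text
t: 17.05
tool_pos: [0.52, 0.1166, 0.0669]
orientation: [-1.946, -2.465, -0.001]
force: [-1.5, 4.4, -1.4]
opening: 0.0219
gripper_force: 40.0
```

```bash
python3 m.py
```

```text
17.05 lat 532.82 long -7.99 z 66.89 F lat -0.37 long 4.66 z -1.43 T [0.791 0.081 0.083]
```

carry_out(moves=[{"jaw": 0.0,"dx": -0.0003,"dy": 0,"dz": 0,"yaw": 0},{"jaw": 0.0,"dx": 0,"dy": 0,"dz": 0,"yaw": 0},{"jaw": 0.0,"dx": 0,"dy": 0,"dz": 0,"yaw": 0},{"jaw": 0.0,"dx": 0,"dy": 0,"dz": 0,"yaw": 0}])

```text
t: 17.55
tool_pos: [0.52, 0.1166, 0.0669]
orientation: [-1.946, -2.465, -0.001]
force: [-0.9, 5.0, -1.5]
opening: 0.0213
gripper_force: 40.0
```

carry_out(moves=[{"jaw": 0.0,"dx": 0,"dy": 0,"dz": 0,"yaw": 0},{"jaw": 0.0,"dx": 0,"dy": 0,"dz": 0,"yaw": 0},{"jaw": 0.0,"dx": 0,"dy": 0,"dz": 0,"yaw": 0},{"jaw": 0.0,"dx": 0,"dy": 0,"dz": 0,"yaw": 0},{"jaw": 0.0,"dx": 0,"dy": 0,"dz": 0,"yaw": 0},{"jaw": 0.0,"dx": 0,"dy": 0,"dz": 0,"yaw": 0}])

```text
t: 18.3
tool_pos: [0.52, 0.1165, 0.0669]
orientation: [-1.946, -2.465, -0.001]
force: [-1.6, 6.0, -1.6]
opening: 0.0216
gripper_force: 40.0
```

```bash
python3 m.py
```

```text
18.3 lat 532.81 long -8.03 z 66.91 F lat -0.14 long 6.18 z -1.55 T [ 0.979  0.121 -0.002]
```

Refused with about 6 N held for over a second at 24 mm from the first face, so nothing slipped. Backing off, and checking the rest's middle in the earlier picture.

carry_out(moves=[{"jaw": 0.0,"dx": 0.004,"dy": 0,"dz": 0,"yaw": 0},{"jaw": 0.0,"dx": 0.016,"dy": 0,"dz": 0,"yaw": 0},{"jaw": 0.0,"dx": 0,"dy": 0,"dz": -0.03,"yaw": 0},{"jaw": 0.0,"dx": 0,"dy": 0,"dz": -0.03,"yaw": 0},{"jaw": 0.0,"dx": 0,"dy": 0,"dz": -0.03,"yaw": 0},{"jaw": 0.0,"dx": 0,"dy": 0,"dz": 0,"yaw": 0}])

```text
t: 19.05
tool_pos: [0.5174, 0.1361, 0.1598]
orientation: [1.944, 2.463, 0.006]
force: [-0.1, -0.6, -2.1]
opening: 0.0212
gripper_force: 40.0
```

carry_out(moves=[{"jaw": 0.0,"dx": -0.0506,"dy": -0.015,"dz": 0,"yaw": 0},{"jaw": 0.0,"dx": -0.0506,"dy": -0.015,"dz": 0,"yaw": 0},{"jaw": 0.0,"dx": -0.0506,"dy": -0.015,"dz": 0,"yaw": 0},{"jaw": 0.0,"dx": -0.0506,"dy": -0.015,"dz": 0,"yaw": 0},{"jaw": 0.0,"dx": -0.0506,"dy": -0.015,"dz": 0,"yaw": 0},{"jaw": 0.0,"dx": -0.0506,"dy": -0.015,"dz": 0,"yaw": 0},{"jaw": 0.0,"dx": 0,"dy": 0,"dz": 0,"yaw": -0.1225},{"jaw": 0.0,"dx": 0,"dy": 0,"dz": 0,"yaw": 0}])

```text
t: 20.05
tool_pos: [0.4975, -0.181, 0.1551]
orientation: [-1.793, -2.576, 0.001]
force: [0.1, 0.1, -1.8]
opening: 0.0217
gripper_force: 40.0
```

carry_out(moves=[{"jaw": 0.0,"dx": 0,"dy": 0,"dz": 0,"yaw": 0},{"jaw": 0.0,"dx": 0,"dy": 0,"dz": 0,"yaw": 0}])

```text
t: 20.3
tool_pos: [0.4984, -0.1802, 0.1566]
orientation: [-1.792, -2.58, 0.0]
force: [0.9, 0.4, -1.4]
opening: 0.0214
gripper_force: 40.0
```

```bash
python3 m.py; python3 - <<'E'
from h import *
s=read_state();print(s['tool_pos'],s['orientation'])
W=dict(np.load('pics/w2.npz'));h=cv2.cvtColor(W['im'],cv2.COLOR_RGB2HSV)
m=((h[...,0]>10)&(h[...,0]<25)&(h[...,1]>100)).astype(np.uint8);m[:,:285]=0;m[:,360:]=0;m[:80]=0;m[200:]=0
pts=np.argwhere(m)[:,::-1];hull=cv2.convexHull(pts.astype(np.int32)).reshape(-1,2)
P=onz(W,hull,.012)[:,:2];r=cv2.minAreaRect((P*1000).astype(np.float32));print(r,pts.min(0),pts.max(0))
E
```

```text
20.3 lat 442.63 long -291.58 z 156.60 F lat 1.01 long 0.19 z -1.37 T [-0.063 -0.145  0.042]
[ 0.49844765 -0.18021317  0.15659541] [-1.79234421e+00 -2.57966914e+00  9.90997351e-05]
((497.873291015625, -181.65939331054688), (58.19101333618164, 98.52896118164062), 19.987810134887695) [298  99] [345 178]
```

carry_out(moves=[{"jaw": 0.0,"dx": 0,"dy": 0,"dz": 0.035,"yaw": 0},{"jaw": 0.0,"dx": 0,"dy": 0,"dz": 0.035,"yaw": 0},{"jaw": 0.0,"dx": 0,"dy": 0,"dz": 0.03,"yaw": 0},{"jaw": 0.0,"dx": 0,"dy": 0,"dz": 0.01,"yaw": 0},{"jaw": 0.0,"dx": 0,"dy": 0,"dz": 0.006,"yaw": 0},{"jaw": 0.0,"dx": 0,"dy": 0,"dz": 0.003,"yaw": 0},{"jaw": 0.0,"dx": 0,"dy": 0,"dz": 0.002,"yaw": 0},{"jaw": 0.0,"dx": 0,"dy": 0,"dz": 0,"yaw": 0}])

```text
t: 21.3
tool_pos: [0.4988, -0.1813, 0.0365]
orientation: [1.792, 2.579, 0.0]
force: [0.1, 0.8, -1.4]
opening: 0.0213
gripper_force: 40.0
```

carry_out(moves=[{"jaw": 0.0,"dx": 0,"dy": 0,"dz": 0.0,"yaw": 0},{"jaw": 0.0,"dx": 0,"dy": 0,"dz": 0,"yaw": 0}])

```text
t: 21.55
tool_pos: [0.4986, -0.1811, 0.0362]
orientation: [1.792, 2.58, 0.0]
force: [-0.7, -1.0, -0.9]
opening: 0.022
gripper_force: 40.0
```

carry_out(moves=[{"jaw": 0.0,"dx": 0,"dy": 0,"dz": 0.001,"yaw": 0},{"jaw": 0.0,"dx": 0,"dy": 0,"dz": 0,"yaw": 0},{"jaw": 0.0,"dx": 0,"dy": 0,"dz": 0,"yaw": 0}])

```text
t: 21.92
tool_pos: [0.4984, -0.181, 0.0349]
orientation: [-1.792, -2.58, -0.0]
force: [0.5, -1.3, -0.8]
opening: 0.0213
gripper_force: 40.0
```

carry_out(moves=[{"jaw": 0.0,"dx": 0,"dy": 0,"dz": 0.001,"yaw": 0},{"jaw": 0.0,"dx": 0,"dy": 0,"dz": 0,"yaw": 0},{"jaw": 0.0,"dx": 0,"dy": 0,"dz": 0,"yaw": 0}])

```text
t: 22.3
tool_pos: [0.499, -0.1811, 0.0345]
orientation: [1.792, 2.579, 0.001]
force: [-0.9, 2.1, 6.5]
opening: 0.0216
gripper_force: 40.0
```

Seated (6.5 N up). Opening slowly, then lifting clear.

carry_out(moves=[{"jaw": 0.03,"dx": 0,"dy": 0,"dz": -0.0007,"yaw": 0},{"jaw": 0.04,"dx": 0,"dy": 0,"dz": 0,"yaw": 0},{"jaw": 0.06,"dx": 0,"dy": 0,"dz": 0,"yaw": 0},{"jaw": 0.06,"dx": 0,"dy": 0,"dz": 0,"yaw": 0}], grip_force=10)

```text
t: 22.8
tool_pos: [0.4983, -0.181, 0.0345]
orientation: [-1.792, -2.58, 0.0]
force: [0.1, -0.1, -0.3]
opening: 0.0553
gripper_force: 0.0
```

carry_out(moves=[{"jaw": 0.06,"dx": 0,"dy": 0,"dz": -0.03,"yaw": 0},{"jaw": 0.06,"dx": 0,"dy": 0,"dz": -0.055,"yaw": 0},{"jaw": 0.06,"dx": 0,"dy": 0,"dz": -0.055,"yaw": 0},{"jaw": 0.06,"dx": 0,"dy": 0,"dz": -0.044,"yaw": 0},{"jaw": 0.06,"dx": -0.0486,"dy": 0.0,"dz": 0,"yaw": 0},{"jaw": 0.06,"dx": 0,"dy": 0,"dz": 0,"yaw": 0},{"jaw": 0.06,"dx": 0,"dy": 0,"dz": 0,"yaw": 0}])

```text
t: 23.68
tool_pos: [0.5149, -0.2263, 0.2179]
orientation: [-1.792, -2.578, -0.0]
force: [-1.7, 0.9, -0.6]
opening: 0.0601
gripper_force: 0.0
```

```bash
python3 - <<'E'
from h import *
c,im=snap("wrist","w6");s=read_state();print(s['t'],s['tool_pos'],s['orientation'],s['opening'],s['force'])
cv2.imwrite('pics/w6c.png',cv2.resize(im[50:210,220:420,::-1],(750,600),interpolation=cv2.INTER_CUBIC))
E
```

```text
23.725 [ 0.51493545 -0.22602086  0.21799867] [-1.79165333e+00 -2.57890976e+00 -2.37089495e-04] 0.060277339680585 [-0.30195613 -0.18758445 -0.15709479]
```

View pics/w6c.png

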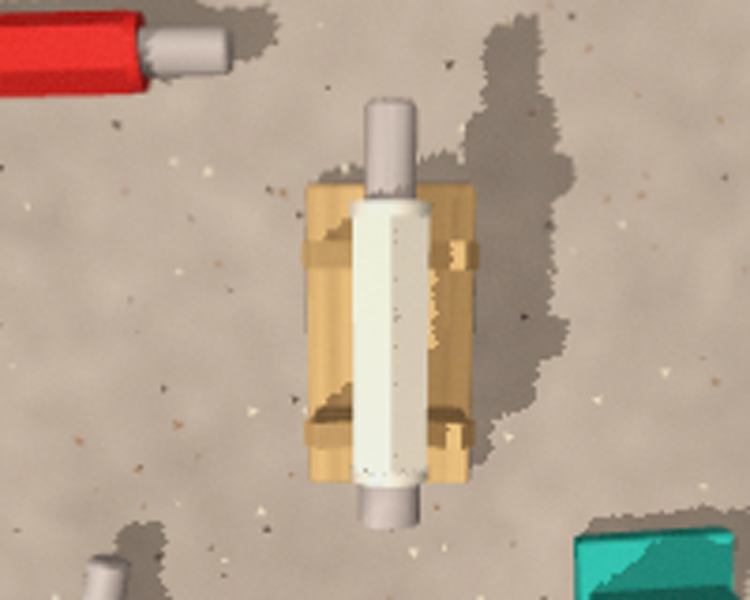

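The gauge lies straight in both notches: collars at rows 200–487, uprights at 253 and 433, both with their middle at about 343. Handing in.

```bash
python3 -c "
from plant import close_job
print(close_job())"
```

```text
the job is handed in; nothing more can be done
None
```

The job is handed in with no verdict shown: the go end went fully home (about 11 N at the stop), the no-go end was refused at about 6 N for over a second, and the gauge is back centred in both V notches of its rest.

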